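# Set the sun-study turntable to two o'clock

### The job

Set the sun-study turntable to two in the afternoon: push the knob of its hour lever round with your fingertips until the pointer is on the second hour line past the long noon line, leaving the tower model untouched and standing in the middle of the disc. Then press the lamp push button on the board to switch on the sun lamp, and let it go. Do not disturb the other things on the board and the table.

Things in the scene. Friction and masses are not known exactly. Their poses are not given: they have to be found in the camera images.
- turntable_axis (a point): The vertical axis of the turntable, at the height of the board's top face (18 mm above the table). The turntable belongs to a sun-study stand: a fixed plywood board 400 x 470 mm, 18 mm thick, lying on the table, with a round white scale plate of 372 mm diameter and on it a wooden disc of 220 mm diameter (top face 14 mm above the board) that turns about this axis. x is the direction from the noon line to the axis, z up.
- turntable (a joint): Angle of the disc with its lever, rad. 0: pointer on the noon line; +0.2618 for every hour after noon, so two o'clock is 0.5236. It grows as the disc turns counter-clockwise seen from above. Range -1.1 to 1.1 between two stop pins; it starts in the morning, between -1.05 and -0.45. The bearing is stiff (about 0.35 N m, so some 2.5 N at the knob) and the disc stays where it is left.
- hour_lever: The hour lever: a flat aluminium bar fixed to the disc's rim, sticking out radially over the white scale and ending in a blunt pointer 172 mm from the axis, with an upright black cylindrical knob, 18 mm diameter, on it. Origin on the knob's axis at the level of the board's top; the bar lies 6 to 12 mm above the board, the knob stands from 12 to 60 mm above it, 155 mm from the axis. The bar is 16 mm wide. x points to the turntable axis, z up.
- knob (a point): On the axis of the lever's knob, 36 mm above the board's top face (54 mm above the table).
- pointer_tip (a point): The outer end of the lever's pointer, 172 mm from the turntable axis, 8 mm above the board.
- noon_line (a point): Point on the noon line, 172 mm from the axis, on the board's top face. The noon line is the long thick black line (64 x 7 mm) in the middle of the nine hour lines on the side of the plate towards the robot; the four on each side are shorter (26 x 4 mm), 15 degrees apart, and reach to 184 mm from the axis. The morning lines lie on the side where the lever starts.
- two_oclock_line (a point): Point on the two o'clock line, the second short line past the noon line seen from the lever's start, 172 mm from the axis, on the board's top face.
- lamp_button (a joint): Travel of the lamp push button, m: 0 up, 0.006 fully down. Spring-loaded, about 5 N fully down; it comes up again when released.
- lamp_button_top (a point): Centre of the top of the lamp button: a round white push button of 28 mm diameter on a low round grey housing of 44 mm diameter, its top 22 mm above the board, standing on the board beside the scale plate, on the afternoon side. Pressed straight down.
- tower: The tower model: stepped plywood building, 86 x 74 mm at its foot, 60 x 52 mm above, 186 mm high, 0.3 kg, standing loose in the middle of the disc and turning with it. Origin at the centre of its underside, z up. It must not be touched or lifted and must not slip or tip.
- tape_roll: Bystander: paper tape roll, 72 mm diameter, 24 mm high, lying on the near right corner of the board.
- foam_block: Bystander: white foam block 40 x 45 mm, 60 mm high, standing on the board beyond the lamp button.
- eraser: Bystander: white eraser 55 x 22 x 13 mm on the near left corner of the board.
- glue: Bystander: white glue bottle, 48 mm diameter, 125 mm high, on the table to the left.
- pencil_cup: Bystander: dark metal cup with pencils, 76 mm diameter, 165 mm high in all, on the table to the left.
- massing_model: Bystander: small black block model on a 150 x 100 mm base, 83 mm high, on the table to the right.
- scale_rule: Bystander: aluminium scale rule, 300 x 28 x 11 mm, on the table at the near right.
Mind the look-alikes: they are no part of the job. Leave any turquoise look-alike of the tower alone.

How it is judged:
On the way, in this order (a step that is already met when the one before it is completed fails the run):
1. the robot pushes the hour lever (contact force between any of the fingers, the arm and hour_lever above 0.3 N).
2. the pointer rests on the two o'clock line (within 0.04 rad) (value of joint turntable between 0.4836 and 0.5636 rad and velocity of joint turntable between -0.05 and 0.05 rad/s), for 0.2 s.
3. the lamp button is pressed down (more than 4 of its 6 mm) with the pointer still on the two o'clock line (value of joint turntable between 0.4836 and 0.5636 rad and value of joint lamp_button above 0.004 m), for 0.05 s.
At the end, for the whole second after the job is handed in: The turntable is at rest with the pointer within 0.04 rad (2.3 degrees, 7 mm at the pointer tip) of the two o'clock line, the lamp button is up again, the tower stands upright on the disc within 20 mm of its axis, and every bystander is within 20 mm of where it was (value of joint turntable between 0.4836 and 0.5636 rad and velocity of joint turntable between -0.02 and 0.02 rad/s and value of joint lamp_button below 0.002 m and horizontal distance between tower and turntable_axis below 0.02 m and angle between tower's own z axis and vertical below 0.1 rad and height (world z) of tower below 0.037 m and linear speed of tower below 0.02 m/s and distance of each of tape_roll, foam_block, eraser, glue, pencil_cup, massing_model, scale_rule from where it was at the start of the episode below 0.02 m); the robot touches nothing.
It fails at once if the robot touches the tower model (contact force between any of the fingers, the arm and tower above 0.5 N).
It fails at once if the tower model is lifted, tipped, or slips more than 20 mm from the axis (height (world z) of tower above 0.04 m or angle between tower's own z axis and vertical above 0.15 rad or horizontal distance between tower and turntable_axis above 0.02 m).
It fails at once if a bystander is moved more than 20 mm (distance of any of tape_roll, foam_block, eraser, glue, pencil_cup, massing_model, scale_rule from where it was at the start of the episode above 0.02 m).
It also fails if it takes over 54 s, if anything falls off the work surface, if the arm or the gripper's body presses on something with over 40 N, if the wrist force passes 120 N, or if a joint passes its speed limit or range.

### The arm

A 7-joint arm with a two-finger parallel gripper is mounted at the origin on the work surface. World frame = base frame: x ahead of the robot, y to its left, z up, the work surface at z = 0. Lengths are in m, angles in rad, forces in N, time in s.
With the tool pointing down it reaches from about 0.425 to 0.875 m from the base axis. Payload 4.7 kg.
Tool frame: the origin (TCP) lies on the centre line of the jaws, within the pads' length; the fingertips stand 8 mm ahead of it and the grasp point (between the pads) lies 11 mm behind it; z points along the fingers, y is the direction in which the jaws open and shut (so a half turn about z gives the same grasp; the last joint's range is limited). The gripper opens to 87 mm and grips with 3 to 60 N. Pads are 19 mm wide; open, the fingers measure 117 mm over their backs; the gripper's body (75 mm by 190 mm) begins 51 mm behind the grasp point.
Start: joints at [-1.099, 0.321, -0.07, 1.45, 0.023, 1.371, -0.057], TCP at [0.287, 0.583, 0.231] pointing down, gripper open.
Joint ranges: [-2.86, 2.86], [-0.3, 2.09], [-1.38, 1.24], [0.06, 2.45], [-1.56, 4.7], [0.09, 2.05], [-2.69, 2.69]. Speed limits (rad/s): [2.57, 2.57, 3.14, 3.14, 3.14, 3.14, 3.14].

### API

Orientations are given as a rotation vector (axis times angle).
In Python, from bench import ctrl, cams, workorder gives the robot as it stands. The module is installed in compiled form; this text tells all that it offers.
- The arm moves only by the tool carry_out, never from a script. Its argument "rows" is a list of rows, each an object with "offset": the shift along the tool's x, y, z in m, a list of three; "rot": the turn, a rotation vector about the tool's x, y, z in degrees, a list of three; "gripper": the opening, from 0 (shut) to 1 (fully open). In form: [{"offset": [dx, dy, dz], "rot": [rx, ry, rz], "gripper": gripper}, ...]. A call has 1 to 10 rows; each row shifts and turns the commanded pose from where the row before left it, along the tool's axes as they then stand; what a row does not reach is not made up. A row lasts 1/8 s, in which the tool goes at most 62.5 mm and 10.7 degrees, less where a joint would pass 70% of its speed; a pose out of reach is approached as far as the arm can. A call is refused whole if a number of a shift passes 0.0625 or a number of a turn 10.7, either way. A call with a gripper value outside its range is refused whole. The fingers move at their own pace and stop on an object; "grip_force" is the grip in N (left out, the last holds). Time passes only in rows, so rows that do not move let the fingers close. It gives the time, the measured TCP pose, the force and the opening at its end, in the units of the state.
- ctrl.get_state(): the state, without advancing time (a new reading comes with each control period).
- cams.get_image(name): name is "side" or "top" or "wrist"; returns a dict with "img" (480x640x3 uint8, red, green, blue), "vfov" (degrees; the focal length in pixels is half the picture's height over the tangent of half this angle, whatever the lens; pixels are square), "cx", "cy" (the principal point, pixels), "R" (3x3) and "t" (3): a world point X has camera coordinates R X + t. Camera axes: x right, y down, z forward; pixel columns grow to the right and rows downward; lengths in m; the calibration is good to about 2 mm. A picture is of the moment at which its call begins. There is no depth.
- workorder.close_job(): hands the job in, once; it reports no verdict.
The state is a dict: "time": time; "joint_positions": joint angles; "qd": joint speeds; "joint_torque": joint torques, N m; "position": TCP position; "tool_rot": TCP orientation; "ft_force": force on the tool from outside, world axes, zero at the start; "torque": the same for the moment, N m; "grip_width": opening from 0.0 (shut) to 1.0 (fully open).
Only numpy, scipy, OpenCV 4.12 (cv2) and the standard library are available. Lean on these libraries where they do the work, as an engineer would, in place of code of your own. Each camera call takes 0.05 s, during which the arm holds its last target.

## Working session

There is one attempt and no reset: what is moved stays moved. The work goes in short steps, Python scripts to look and compute and a tool call to move; the robot and the scene stay as the last step left them, time stands still between calls to the robot, and variables do not carry over. Pictures are saved under pics/ and viewed, and the job is handed in when it is done.

Besides the shell and the picture viewer there is one more tool, called after "Call:" as a command line: name --argument value ..., lists and objects as JSON in quotes. carry_out: Moves the arm, as the interface text tells. Its arguments: {"type":"object","properties":{"rows":{"type":"array"},"grip_force":{"type":"number"}},"required":["rows"]}

```bash
mkdir -p pics
cat > h.py <<'E'
import numpy as np, cv2
from bench import ctrl, cams, workorder
def snap(n,fn):
    d=cams.get_image(n); cv2.imwrite('pics/'+fn+'.png',d['img'][:,:,::-1]); return d
def f(d): return 240/np.tan(np.radians(d['vfov'])/2)
def ray(d,u,v):
    R=np.array(d['R']);t=np.array(d['t']); r=R.T@np.array([(u-d['cx'])/f(d),(v-d['cy'])/f(d),1]); return -R.T@t, r/np.linalg.norm(r)
def onz(d,u,v,z):
    c,r=ray(d,u,v); return c+r*(z-c[2])/r[2]
def tri(d1,p1,d2,p2):
    c1,r1=ray(d1,*p1);c2,r2=ray(d2,*p2)
    s=np.linalg.lstsq(np.c_[r1,-r2],c2-c1,rcond=None)[0]
    a=c1+r1*s[0];b=c2+r2*s[1]; return (a+b)/2,np.linalg.norm(a-b)
def proj(d,X):
    p=np.array(d['R'])@X+np.array(d['t']); return p[:2]/p[2]*f(d)+[d['cx'],d['cy']]
E
python3 - <<'E'
from h import *
import pickle
D={n:snap(n,n+'0') for n in('side','top','wrist')}
pickle.dump(D,open('d0.pkl','wb'))
for n in D: print(n,D[n]['vfov'],D[n]['cx'],D[n]['cy'],ray(D[n],320,240))
s=ctrl.get_state();print(s)
E
```

```text
side 57.20142348875909 316.53579397156284 243.9671952676819 (array([ 0.11931323, -0.93443523,  0.74330778]), array([ 0.32266324,  0.75739921, -0.56765736]))
top 55.567659688243396 313.7022540411034 237.72330075871096 (array([ 0.27106131, -0.01878294,  1.16717386]), array([ 0.19322157, -0.02746412, -0.98077069]))
wrist 67.82486611339617 317.692546328321 237.66233708165547 (array([0.21576837, 0.6180394 , 0.38323881]), array([ 0.26724527, -0.12532378, -0.95544435]))
{'time': 0.15, 'joint_positions': array([-1.09889847,  0.32163154, -0.07010607,  1.45138963,  0.0225941 ,
        1.37081912, -0.05689316]), 'qd': array([ 0.00115118, -0.00206294, -0.00175709, -0.00475664,  0.00034362,
       -0.00175283, -0.00033184]), 'joint_torque': array([ 2.31770127e-04, -4.91793644e+01, -4.04389305e-01, -3.12879467e+01,
       -6.38035708e-02,  4.04484628e-02,  1.09439129e-04]), 'position': array([0.28712848, 0.58268508, 0.22972927]), 'tool_rot': array([-7.12708620e-01, -3.05941583e+00,  2.25822897e-03]), 'ft_force': array([ 0.53382169, -0.5524902 ,  0.26090531]), 'torque': array([0.05633837, 0.02943917, 0.02108189]), 'grip_width': 1.0020873596238096}
```

View pics/top0.png

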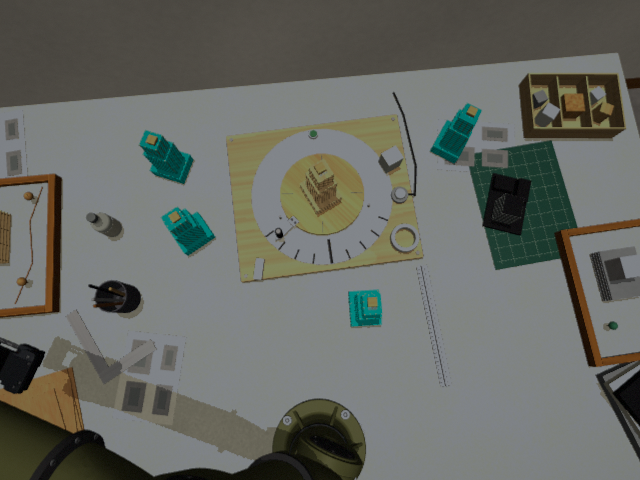

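View pics/side0.png

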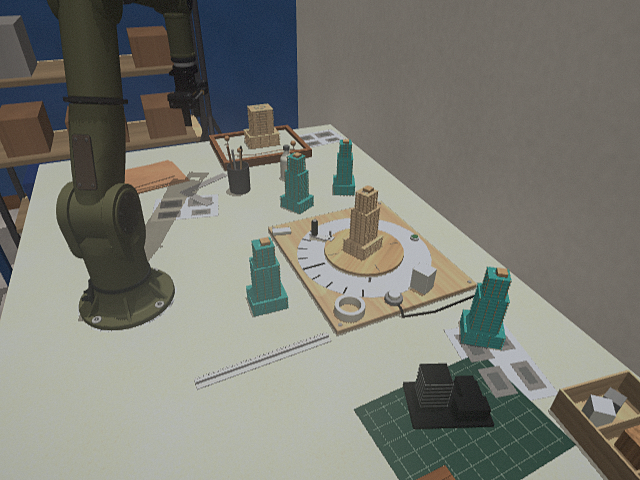

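View pics/wrist0.png

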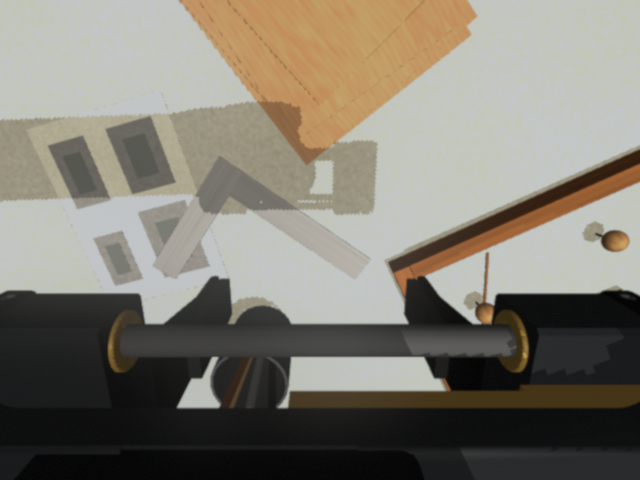

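Top view: the knob is at about (279,232), the noon line at (330,250), the white button on its grey housing at (400,195), the tower at (322,190), and turquoise look-alikes at (366,308), (188,230), (165,157) and (457,133). I'll check a crop before choosing.

Run:
```python
import cv2,numpy as np
a=cv2.imread('pics/top0.png')[115:285,220:430]
cv2.imwrite('pics/topc.png',cv2.resize(a,None,fx=3.5,fy=3.5,interpolation=cv2.INTER_CUBIC))
a=cv2.imread('pics/side0.png')[180:340,260:480]
cv2.imwrite('pics/sidec.png',cv2.resize(a,None,fx=3.5,fy=3.5,interpolation=cv2.INTER_CUBIC))
```

```text
(no output)
```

View pics/topc.png

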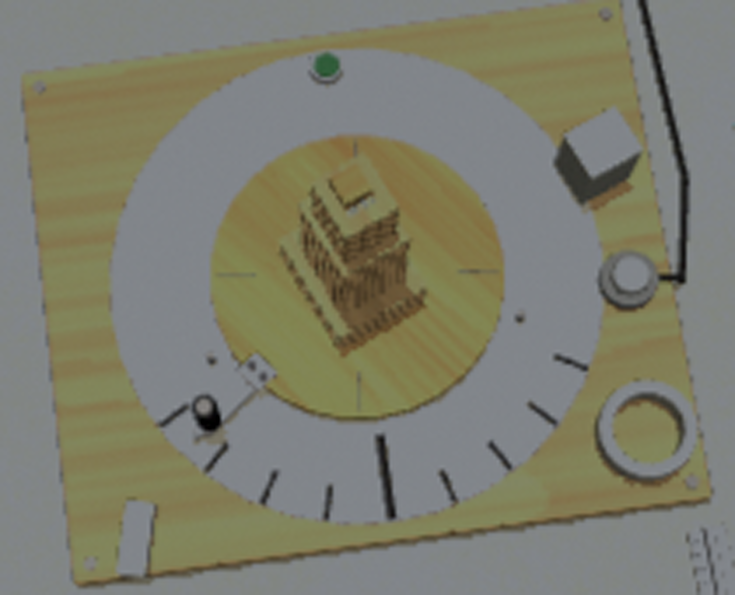

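View pics/sidec.png

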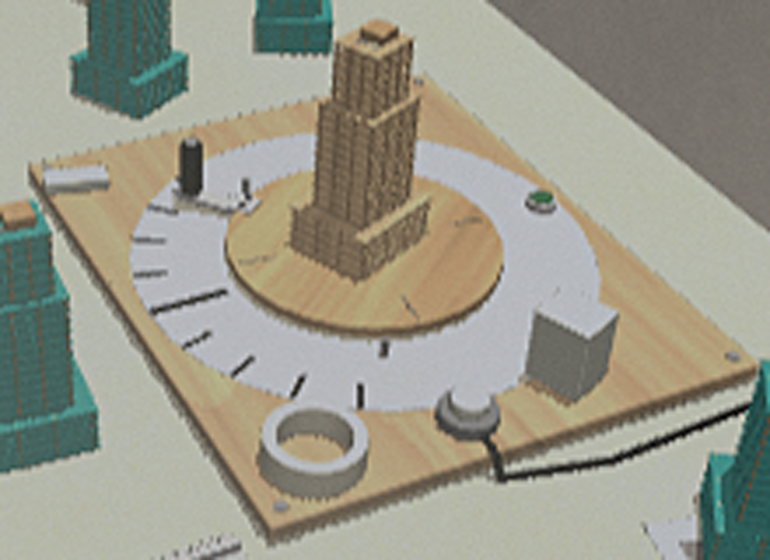

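The crop agrees. The knob is the black cylinder at (279,232). The noon line is the thick one at (330,250). The second short line past it is at (364,245). The button is the white disc at (400,195); other round things are the green knob at (313,134) and the tape roll at (404,238). Next I measure.

```bash
cat > m.py <<'E'
from h import *
import pickle
D=pickle.load(open('d0.pkl','rb'));top=D['top'];side=D['side']
def blobs(d,box,thr,amin=5):
    x0,y0,x1,y1=box; g=cv2.cvtColor(d['img'],cv2.COLOR_RGB2GRAY)[y0:y1,x0:x1]
    m=(g<thr).astype(np.uint8); n,l,st,c=cv2.connectedComponentsWithStats(m)
    out=[]
    for i in range(1,n):
        if st[i,4]>=amin:
            w=(thr+20-g.astype(float)).clip(0)*(l==i); yy,xx=np.mgrid[y0:y1,x0:x1]
            out.append((st[i,4],(w*xx).sum()/w.sum(),(w*yy).sum()/w.sum(),st[i,2],st[i,3]))
    return out
E
python3 - <<'E'
from m import *
for n,d,box in(('top',top,(260,205,392,268)),('side',side,(295,215,375,300))):
    print(n)
    for b in blobs(d,box,90 if n=='top' else 110): print(np.round(b,1),onz(d,b[1],b[2],.019).round(4))
# white plate contour in top
hsv=cv2.cvtColor(top['img'],cv2.COLOR_RGB2HSV)
print(top['img'][140,270:300:6],top['img'][160,262],top['img'][195,400], top['img'][195,392])
E
```

```text
top
[105.  324.8 208.5  22.   10. ] [ 0.5794 -0.0714  0.019 ]
[  5.  313.3 207.8   3.    3. ] [ 0.5841 -0.0417  0.019 ]
[ 16.  382.8 218.2  10.    5. ] [ 0.5393 -0.2187  0.019 ]
[ 64.  279.2 234.    9.   12. ] [0.5229 0.0522 0.019 ]
[  7.  305.9 231.1   7.    3. ] [ 0.5239 -0.0171  0.019 ]
[ 16.  374.6 232.8   8.    7. ] [ 0.5027 -0.1928  0.019 ]
[ 15.  269.  233.5   9.    6. ] [0.5266 0.0782 0.019 ]
[ 12.  321.7 234.   12.    1. ] [ 0.5125 -0.0568  0.019 ]
[ 13.  390.4 240.1   2.   11. ] [ 0.4799 -0.2309  0.019 ]
[ 67.  329.9 250.9   6.   25. ] [ 0.4666 -0.0733  0.019 ]
[ 15.  281.6 245.    6.    9. ] [0.4935 0.0483 0.019 ]
[ 15.  362.4 244.8   6.    8. ] [ 0.4745 -0.158   0.019 ]
[ 12.  296.2 254.3   5.    9. ] [0.4661 0.0131 0.019 ]
[ 18.  347.6 253.2   5.   10. ] [ 0.4564 -0.1178  0.019 ]
[ 15.  313.3 258.2   3.   10. ] [ 0.4519 -0.0294  0.019 ]
[ 45.  369.7 264.4  44.    7. ] [ 0.4224 -0.1704  0.019 ]
side
[832.  359.7 235.   32.   46. ] [0.65  0.013 0.019]
[108.  314.2 228.1   7.   18. ] [0.5389 0.0966 0.019 ]
[ 10.  329.9 233.8   3.    6. ] [0.5706 0.0511 0.019 ]
[103.  347.6 269.1  50.   22. ] [ 0.5469 -0.1205  0.019 ]
[  7.  301.7 258.    7.    1. ] [ 0.4512 -0.0297  0.019 ]
[ 35.  313.2 265.8  22.    7. ] [ 0.4675 -0.0736  0.019 ]
[ 63.  304.9 284.6  21.   31. ] [ 0.4193 -0.1372  0.019 ]
[  9.  315.8 276.8   8.    5. ] [ 0.4566 -0.1187  0.019 ]
[ 10.  369.5 279.2   2.    5. ] [ 0.5812 -0.1788  0.019 ]
[ 12.  328.7 284.3   7.    6. ] [ 0.4756 -0.1587  0.019 ]
[ 10.  344.5 290.    4.    7. ] [ 0.5036 -0.1932  0.019 ]
[ 14.  362.5 292.8   2.    7. ] [ 0.5403 -0.2193  0.019 ]
[[131 119  79]
 [130 122  79]
 [122 114  92]
 [129 133 138]
 [129 132 137]] [126 124 111] [129 134 138] [100 101 100]
```

Run:
```python
from m import *
from scipy.optimize import least_squares
P=[(382.8,218.2),(374.6,232.8),(362.4,244.8),(347.6,253.2),(313.3,258.2),(296.2,254.3),(281.6,245),(269,233.5)]
X=np.array([onz(top,*p,.0185)[:2] for p in P])
k=np.array([4,3,2,1,-1,-2,-3,-4])*np.radians(15)
def pred(p): a=p[2]+k; return np.c_[p[0]+p[3]*np.cos(a),p[1]+p[3]*np.sin(a)]
s=least_squares(lambda p:(pred(p)-X).ravel(),[.62,-.05,np.pi,.171]); p=s.x
print('axis',p[:2],'noon dir',np.degrees(p[2]),'r',p[3],'resid mm',(s.fun.reshape(-1,2)*1e3).round(1).tolist())
# line heights by two views
for a,b in(((362.4,244.8),(328.7,284.3)),((374.6,232.8),(344.5,290)),((347.6,253.2),(315.8,276.8)),((329.9,250.9),(313.2,265.8))): print('tri',tri(top,a,side,b))
# knob
k=blobs(top,(272,225,287,243),80); print(k)
ks=blobs(side,(308,215,322,240),90); print(ks)
for n,d,box in(('tk',top,(262,215,312,250)),('sk',side,(295,205,345,250)),('tb',top,(380,180,420,215)),('sb',side,(375,275,415,310))):
    x0,y0,x1,y1=box; c=d['img'][y0:y1,x0:x1,::-1]; cv2.imwrite(f'pics/{n}.png',cv2.resize(c,(400,int(400*(y1-y0)/(x1-x0))),interpolation=cv2.INTER_NEAREST))
g=[cv2.imread(f'pics/{n}.png') for n in('tk','sk','tb','sb')]
g=[cv2.resize(i,(400,300)) for i in g]
cv2.imwrite('pics/mos.png',np.vstack([np.hstack(g[:2]),np.hstack(g[2:])]))
```

```text
axis [ 0.61892904 -0.06662025] noon dir 182.41316890593026 r 0.1712234678066874 resid mm [[0.3, 0.3], [0.2, 0.2], [-0.2, -0.4], [-0.9, -0.0], [-0.1, 0.1], [1.1, -0.5], [-0.8, 0.8], [0.3, -0.4]]
tri (array([ 0.47513941, -0.15811569,  0.01862266]), np.float64(0.0012147613023925654))
tri (array([ 0.50316771, -0.19294625,  0.01879572]), np.float64(0.0007614564243223086))
tri (array([ 0.45668079, -0.11789761,  0.01818909]), np.float64(0.00036553924932750733))
tri (array([ 0.46699239, -0.07349206,  0.01904446]), np.float64(0.000854010610013027))
[(np.int32(49), np.float64(279.334144856969), np.float64(234.0663420572124), np.int32(8), np.int32(11))]
[(np.int32(89), np.float64(314.36913580246915), np.float64(228.03621399176956), np.int32(7), np.int32(17))]
```

View pics/mos.png

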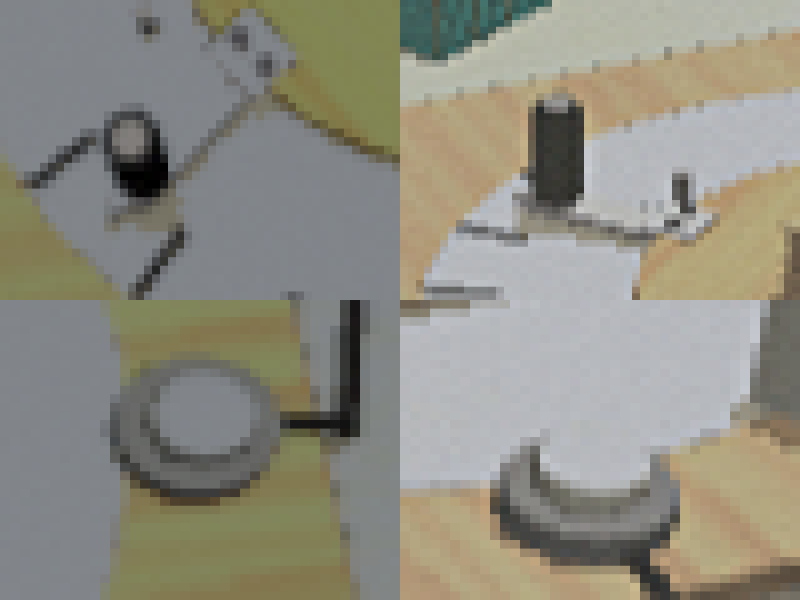

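Run:
```python
from m import *
print('knobtop tri',tri(top,(278.5,230.7),side,(315,220)))
ax=np.array([.6189,-.0666]); a0=np.radians(182.41)
K=onz(top,278.5,230.7,.078); v=K[:2]-ax
ang=(np.arctan2(v[1],v[0])-a0+np.pi)%(2*np.pi)-np.pi
print('knob',K,'r',np.linalg.norm(v),'angle',ang)
B=onz(top,400.4,192.8,.040);print('button',B)
# side: projected ring of button top
print('side proj button',proj(side,B), 'lo/hi', proj(side,B-[0,0,.022]), 'housing tri', tri(top,(399.6,195.4),side,(393.7,298)))
for n,t in(('2',.5236),('start',ang)):
    a=a0+t; print(n,ax+.155*np.array([np.cos(a),np.sin(a)]),np.degrees(a))
s=ctrl.get_state()
from scipy.spatial.transform import Rotation as R
print(R.from_rotvec(s['tool_rot']).as_matrix().round(3))
# bystanders on the board (approx)
for n,u,v,z in(('tape',404,238,.042),('foamtop',392,156,.078),('eraser',259,268,.031),('glue',97,217,.125),('cyantop',373,301,.186),('cyanL top',176,213,.186),('towertop',320,168,.21)): print(n,onz(top,u,v,z).round(3))
```

```text
knobtop tri (array([0.51996724, 0.04910316, 0.07932325]), np.float64(0.003793450937326226))
knob [0.51838632 0.0496428  0.078     ] r 0.15367299089686196 angle -0.8998994720803073
button [ 0.59683391 -0.26840177  0.04      ]
side proj button [393.43935295 293.08970084] lo/hi [392.46144103 299.91159751] housing tri (array([ 0.59651036, -0.26957555,  0.02456038]), np.float64(0.004083941120336223))
2 [ 0.48804377 -0.14967615] 212.4100701530499
start [0.51751836 0.05064659] 130.84955826374753
[[-0.897  0.442 -0.001]
 [ 0.442  0.897 -0.001]
 [-0.    -0.001 -1.   ]]
tape [ 0.478 -0.261  0.042]
foamtop [ 0.684 -0.252  0.078]
eraser [0.438 0.109 0.031]
glue [0.581 0.471 0.125]
cyantop [ 0.321 -0.146  0.186]
cyanL top [0.556 0.267 0.186]
towertop [ 0.621 -0.061  0.21 ]
```

Measurements agree: the short-line fit gives axis (0.619,-0.067), radius 171.2 mm and residuals of about 1 mm or less. The lines come out at z≈18.6 mm. The knob is at (0.518,0.050), r 154 mm, angle -0.90, and the button at (0.597,-0.268). The plan is to lift, travel over to the knob with the tool x axis pointing radially outward, and straddle the knob.

Call:
carry_out --rows '[{"offset": [0,0,-0.035],"rot": [0,0,0],"gripper": 0.5},{"offset": [0,0,-0.035],"rot": [0,0,0],"gripper": 0.5},{"offset": [-0.037,-0.031,0],"rot": [0,0,0],"gripper": 0.5},{"offset": [-0.037,-0.031,0],"rot": [0,0,0],"gripper": 0.5},{"offset": [-0.037,-0.031,0],"rot": [0,0,0],"gripper": 0.5},{"offset": [-0.037,-0.031,0],"rot": [0,0,0],"gripper": 0.5},{"offset": [-0.037,-0.031,0],"rot": [0,0,0],"gripper": 0.5},{"offset": [-0.037,-0.031,0],"rot": [0,0,0],"gripper": 0.5},{"offset": [-0.037,-0.031,0],"rot": [0,0,0],"gripper": 0.5},{"offset": [-0.037,-0.031,0],"rot": [0,0,0],"gripper": 0.5}]'

```text
time: 1.4
position: [0.4435, 0.2282, 0.3004]
tool_rot: [-0.713, -3.06, -0.0]
ft_force: [0.5, 0.8, 0.6]
grip_width: 0.501
```

```bash
cat > to.py <<'E'
from h import *
import sys
from scipy.spatial.transform import Rotation as Ro
def go(x,y,z,deg=None):
    s=ctrl.get_state(); M=Ro.from_rotvec(s['tool_rot']).as_matrix()
    a=np.degrees(np.arctan2(M[1,0],M[0,0]))
    print('t',round(s['time'],2),'pos',s['position'].round(4),'toolx deg',a.round(1),'tilt',np.degrees(np.arccos(-M[2,2])).round(2),'q',s['joint_positions'].round(2),'F',s['ft_force'].round(2),'g',round(s['grip_width'],3))
    print('tool offset',(M.T@(np.array([x,y,z])-s['position'])).round(4), 'rz', None if deg is None else ((a-deg+180)%360-180).round(1))
if __name__=='__main__': go(*map(float,sys.argv[1:]))
E
python3 to.py .518 .050 .30 130.8
```

```text
t 1.4 pos [0.4435 0.2282 0.3004] toolx deg 153.8 tilt 0.01 q [-0.73 -0.03  0.19  1.71  0.01  1.46  0.58] F [0.48 0.8  0.64] g 0.501
tool offset [-0.1455 -0.1269  0.0004] rz 23.0
```

Call:
carry_out --rows '[{"offset": [-0.036,-0.032,0],"rot": [0,0,0],"gripper": 0.5},{"offset": [-0.036,-0.032,0],"rot": [0,0,0],"gripper": 0.5},{"offset": [-0.036,-0.032,0],"rot": [0,0,0],"gripper": 0.5},{"offset": [-0.036,-0.03,0],"rot": [0,0,0],"gripper": 0.5},{"offset": [0,0,0],"rot": [0,0,7.7],"gripper": 0.5},{"offset": [0,0,0],"rot": [0,0,7.7],"gripper": 0.5},{"offset": [0,0,0],"rot": [0,0,7.6],"gripper": 0.5},{"offset": [0,0,0],"rot": [0,0,0],"gripper": 0.5}]'

```text
time: 2.4
position: [0.5166, 0.0531, 0.3003]
tool_rot: [-1.306, -2.857, 0.0]
ft_force: [0.1, -0.2, -0.1]
grip_width: 0.501
```

```bash
python3 to.py .518 .050 .30 130.8
python3 - <<'E'
from h import *
import pickle
d=snap('wrist','w1'); pickle.dump(d,open('w1.pkl','wb')); t=snap('top','t1')
print(proj(d,np.array([.518,.05,.078])))
E
```

```text
t 2.4 pos [0.5166 0.0531 0.3003] toolx deg 130.9 tilt 0.02 q [-0.55  0.01  0.4   1.67 -0.    1.46  0.56] F [ 0.14 -0.2  -0.07] g 0.501
tool offset [-0.0033 -0.0009  0.0003] rz 0.1
[316.72013289 210.66245683]
```

View pics/w1.png

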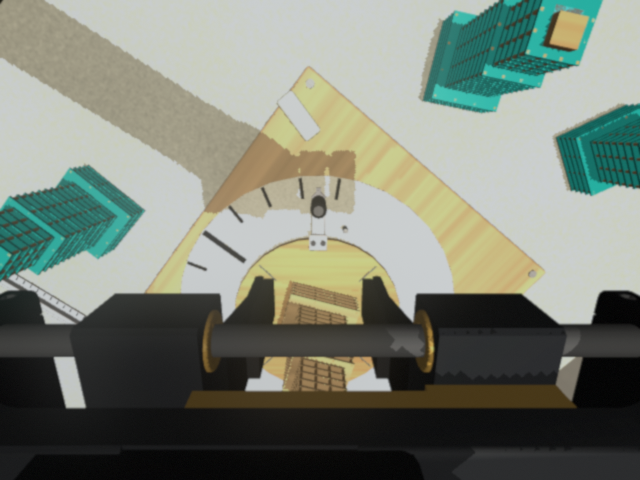

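The wrist view shows the knob at (318,210), where the projection predicted (317,211), and the lever bar runs inward to the disc. I descend straddling the knob.

Call:
carry_out --rows '[{"offset": [-0.002,-0.001,0.04],"rot": [0,0,0],"gripper": 0.5},{"offset": [0,0,0.05],"rot": [0,0,0],"gripper": 0.5},{"offset": [0,0,0.05],"rot": [0,0,0],"gripper": 0.5},{"offset": [0,0,0.04],"rot": [0,0,0],"gripper": 0.5},{"offset": [0,0,0.02],"rot": [0,0,0],"gripper": 0.5},{"offset": [0,0,0],"rot": [0,0,0],"gripper": 0.5}]'

```text
time: 3.25
position: [0.5158, 0.0507, 0.099]
tool_rot: [-1.305, -2.855, 0.004]
ft_force: [0.0, 0.1, 1.5]
grip_width: 0.502
```

```bash
python3 to.py .518 .050 .05 130.8
python3 - <<'E'
from h import *
snap('wrist','w2'); s=snap('side','s2')
a=s['img'][150:300,250:450,::-1]; cv2.imwrite('pics/s2c.png',cv2.resize(a,None,fx=3.5,fy=3.5))
E
```

```text
t 3.25 pos [0.5158 0.0507 0.099 ] toolx deg 130.9 tilt 0.22 q [-0.52  0.16  0.4   1.94 -0.07  1.06  0.62] F [0.05 0.09 1.49] g 0.502
tool offset [-0.002   0.0013  0.049 ] rz 0.1
```

View pics/w2.png

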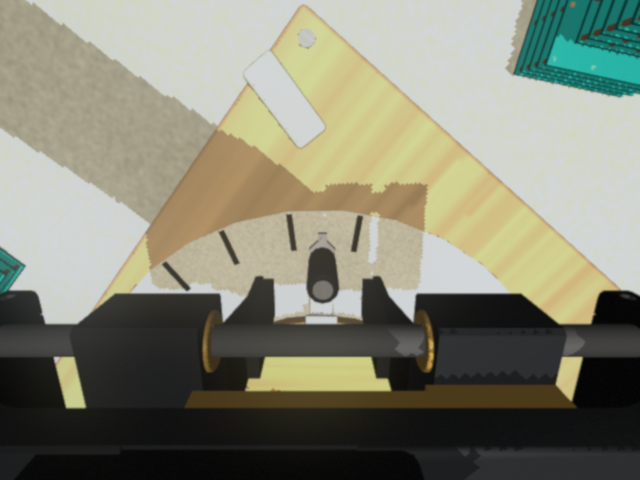

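View pics/s2c.png

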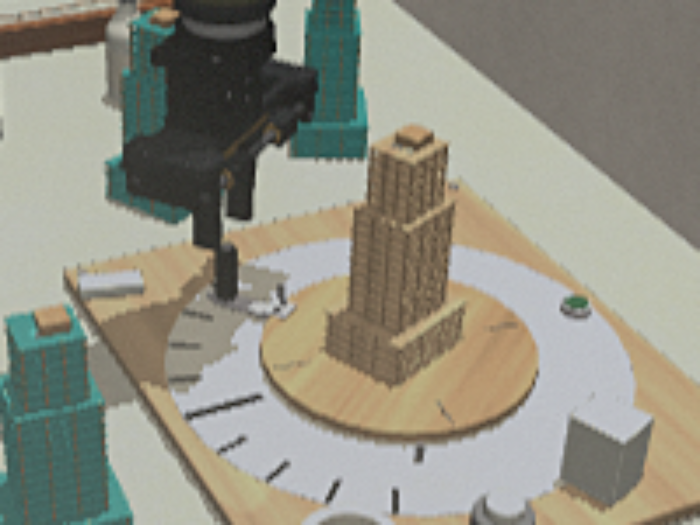

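The knob top at (322,290) sits between the fingers at 263 and 375 px. I go down the rest of the way.

Call:
carry_out --rows '[{"offset": [-0.001,0.001,0.02],"rot": [0,0,0],"gripper": 0.5},{"offset": [-0.001,0,0.02],"rot": [0,0,0],"gripper": 0.5},{"offset": [0,0,0.008],"rot": [0,0,0],"gripper": 0.5},{"offset": [0,0,0],"rot": [0,0,0],"gripper": 0.5}]'

```text
time: 3.85
position: [0.5197, 0.0502, 0.0531]
tool_rot: [1.308, 2.856, 0.001]
ft_force: [-0.2, -0.0, 0.7]
grip_width: 0.498
```

```bash
python3 to.py .518 .050 .05 130.8
```

```text
t 3.85 pos [0.5197 0.0502 0.0531] toolx deg 130.8 tilt 0.04 q [-0.51  0.22  0.4   1.98 -0.1   0.96  0.65] F [-0.24 -0.04  0.66] g 0.498
tool offset [ 0.001  -0.0014  0.0031] rz -0.0
```

Call:
carry_out --rows '[{"offset": [0,0,0],"rot": [0,0,0],"gripper": 0.3},{"offset": [0,0,0.002],"rot": [0,0,0],"gripper": 0.3},{"offset": [-0.0001,-0.0054,0],"rot": [0,0,-2],"gripper": 0.3},{"offset": [-0.0001,-0.0054,0],"rot": [0,0,-2],"gripper": 0.3},{"offset": [-0.0003,-0.0081,0],"rot": [0,0,-3],"gripper": 0.3},{"offset": [-0.0003,-0.0081,0],"rot": [0,0,-3],"gripper": 0.3},{"offset": [-0.0003,-0.0081,0],"rot": [0,0,-3],"gripper": 0.3},{"offset": [-0.0003,-0.0081,0],"rot": [0,0,-3],"gripper": 0.3},{"offset": [-0.0003,-0.0081,0],"rot": [0,0,-3],"gripper": 0.3}]'

```text
time: 4.97
position: [0.4868, 0.0116, 0.0508]
tool_rot: [-0.814, -3.034, -0.003]
ft_force: [0.6, 3.4, 0.3]
grip_width: 0.301
```

```bash
cat > arc.py <<'E'
from to import *
ax=np.array([.6189,-.0666]);s=ctrl.get_state()
v=s['position'][:2]-ax; print('tool arc deg',np.degrees(np.arctan2(v[1],v[0]))%360,'r',np.linalg.norm(v))
go(*ax,.052)
E
python3 arc.py
python3 - <<'E'
from h import *
snap('wrist','w3'); t=snap('top','t3')
a=t['img'][115:285,220:430,::-1]; cv2.imwrite('pics/t3c.png',cv2.resize(a,None,fx=3.5,fy=3.5))
E
```

```text
tool arc deg 149.38190085473056 r 0.15351457841469063
t 4.97 pos [0.4868 0.0116 0.0508] toolx deg 150.0 tilt 0.11 q [-0.44  0.15  0.39  2.06 -0.07  0.94  1.03] F [0.63 3.41 0.33] g 0.301
tool offset [-0.1535 -0.0016 -0.0013] rz None
```

View pics/w3.png

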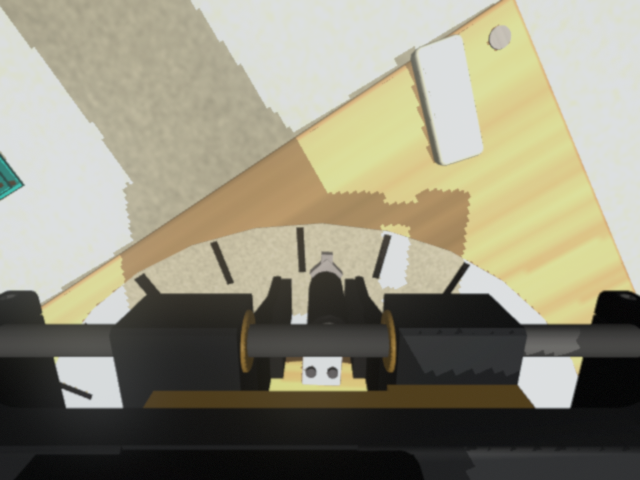

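View pics/t3c.png

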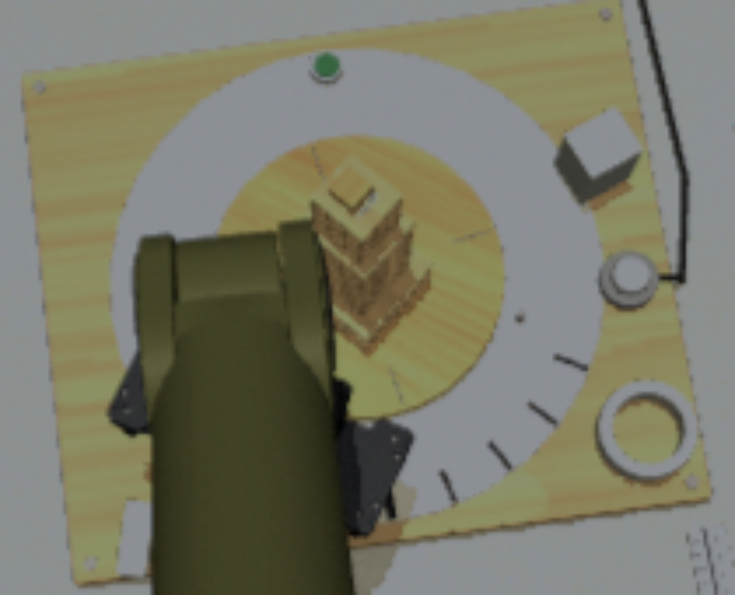

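The disc turns with the push and the tower stays put. The pointer is visible at (326,255) in the wrist view. I continue.

Call:
carry_out --rows '[{"offset": [-0.0001,-0.0081,0],"rot": [0,0,-3],"gripper": 0.3},{"offset": [0,-0.0108,0],"rot": [0,0,-4],"gripper": 0.3},{"offset": [0,-0.0108,0],"rot": [0,0,-4],"gripper": 0.3},{"offset": [-0.0003,-0.0108,0],"rot": [0,0,-4],"gripper": 0.3},{"offset": [-0.0004,-0.0108,0],"rot": [0,0,-4],"gripper": 0.3},{"offset": [-0.0004,-0.0108,0],"rot": [0,0,-4],"gripper": 0.3},{"offset": [-0.0004,-0.0108,0],"rot": [0,0,-4],"gripper": 0.3},{"offset": [-0.0004,-0.0108,0],"rot": [0,0,-4],"gripper": 0.3},{"offset": [-0.0004,-0.0108,0],"rot": [0,0,-4],"gripper": 0.3}]'

```text
time: 6.2
position: [0.4659, -0.0793, 0.0508]
tool_rot: [-0.134, 3.138, 0.002]
ft_force: [-0.4, 2.7, 2.0]
grip_width: 0.304
```

```bash
python3 arc.py
```

```text
tool arc deg 184.7521285705465 r 0.1535263875419304
t 6.2 pos [ 0.4659 -0.0793  0.0508] toolx deg -175.1 tilt 0.07 q [-0.28  0.12  0.42  2.09 -0.06  0.94  1.83] F [-0.45  2.72  1.98] g 0.304
tool offset [-0.1535 -0.0004 -0.0012] rz None
```

Call:
carry_out --rows '[{"offset": [-0.0003,-0.0107,0],"rot": [0,0,-3],"gripper": 0.3},{"offset": [-0.0004,-0.0107,0],"rot": [0,0,-3],"gripper": 0.3},{"offset": [-0.0006,-0.0107,0],"rot": [0,0,-3],"gripper": 0.3},{"offset": [-0.0008,-0.0107,0],"rot": [0,0,-3],"gripper": 0.3},{"offset": [-0.001,-0.0107,0],"rot": [0,0,-3],"gripper": 0.3},{"offset": [-0.0008,-0.0067,0],"rot": [0,0,-2],"gripper": 0.3},{"offset": [0,0,0],"rot": [0,0,0],"gripper": 0.3}]'

```text
time: 7.08
position: [0.4817, -0.1382, 0.0505]
tool_rot: [0.591, -3.085, 0.001]
ft_force: [0.5, -0.3, 0.3]
grip_width: 0.298
```

```bash
python3 arc.py
python3 - <<'E'
from h import *
import pickle
w=snap('wrist','w4'); pickle.dump(w,open('w4.pkl','wb')); t=snap('side','s4')
ax=np.array([.6189,-.0666])
for k in(1,2,3):
    a=np.radians(182.41+15*k); print(k,proj(w,np.array([*(ax+.171*np.array([np.cos(a),np.sin(a)])),.0185])))
a=t['img'][150:330,250:450,::-1]; cv2.imwrite('pics/s4c.png',cv2.resize(a,None,fx=3.3,fy=3.3))
E
```

```text
tool arc deg 207.557323988899 r 0.1548089979748754
t 7.08 pos [ 0.4817 -0.1382  0.0505] toolx deg -158.3 tilt 0.03 q [-0.18  0.19  0.44  2.03 -0.1   0.95  2.26] F [ 0.45 -0.3   0.29] g 0.298
tool offset [-0.154   0.0158 -0.0016] rz None
1 [369.33369572 249.81994405]
2 [288.25230156 254.12440991]
3 [213.41141192 277.55409602]
```

View pics/w4.png

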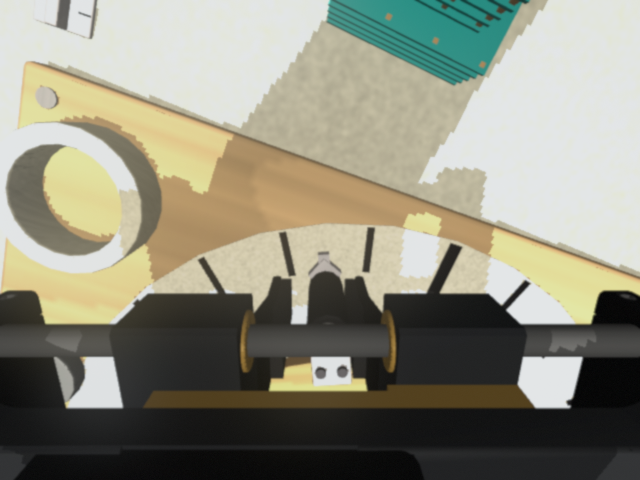

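View pics/s4c.png

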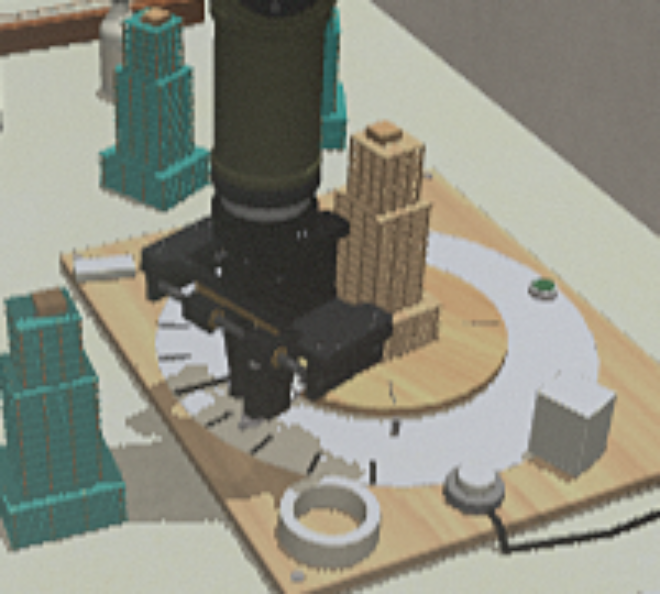

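The thick noon line is at (445,270), one o'clock at (369,250) and two o'clock at (287,254). The pointer tip is at (323,255), between one and two. I'll compute the remaining angle.

Run:
```python
from h import *
import pickle
w=pickle.load(open('w4.pkl','rb'))
c=w['img'][215:305,260:400,::-1]; cv2.imwrite('pics/w4c.png',cv2.resize(c,None,fx=5,fy=5))
ax=np.array([.6189,-.0666])
def A(u,v,z):
    p=onz(w,u,v,z)[:2]-ax; return np.degrees(np.arctan2(p[1],p[0]))%360-182.41, np.linalg.norm(p)
print('tip',A(323,254,.027),'line1',A(369,250,.0185),'line2',A(287.5,254,.0185))
```

```text
tip (np.float64(23.55941626827598), np.float64(0.17156534347644392)) line1 (np.float64(15.057186513568922), np.float64(0.1708826670576582)) line2 (np.float64(30.131232480132837), np.float64(0.1711485144668559))
```

View pics/w4c.png

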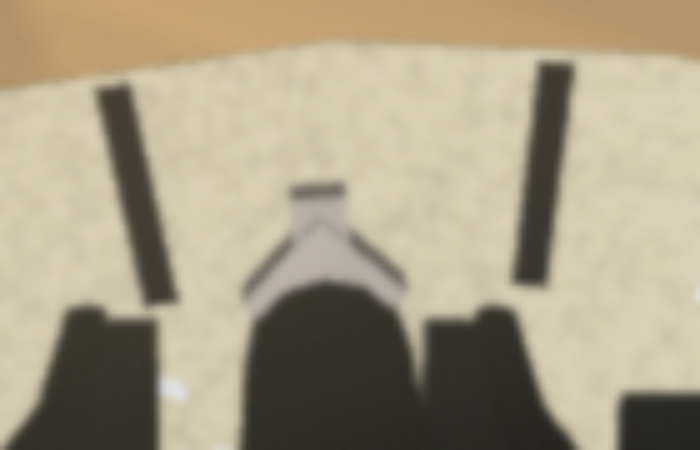

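Call:
carry_out --rows '[{"offset": [-0.0007,-0.006,0],"rot": [0,0,-1],"gripper": 0.3},{"offset": [-0.0009,-0.006,0],"rot": [0,0,-1],"gripper": 0.3},{"offset": [-0.001,-0.0051,0],"rot": [0,0,-1],"gripper": 0.3},{"offset": [0,0,0],"rot": [0,0,0],"gripper": 0.3},{"offset": [0,0,0],"rot": [0,0,0],"gripper": 0.3}]'

```text
time: 7.8
position: [0.4916, -0.1529, 0.0508]
tool_rot: [-0.673, 3.067, -0.002]
ft_force: [0.5, -0.1, 0.1]
grip_width: 0.303
```

```bash
python3 arc.py
python3 - <<'E'
from h import *
import pickle
w=snap('wrist','w5'); pickle.dump(w,open('w5.pkl','wb'))
c=w['img'][200:320,220:420,::-1]; cv2.imwrite('pics/w5c.png',cv2.resize(c,None,fx=4,fy=4))
E
```

```text
tool arc deg 214.14379898398303 r 0.15383593035443782
t 7.8 pos [ 0.4916 -0.1529  0.0508] toolx deg -155.2 tilt 0.11 q [-0.15  0.21  0.44  2.   -0.11  0.95  2.35] F [ 0.52 -0.14  0.15] g 0.303
tool offset [-0.1518  0.0251 -0.001 ] rz None
```

View pics/w5c.png

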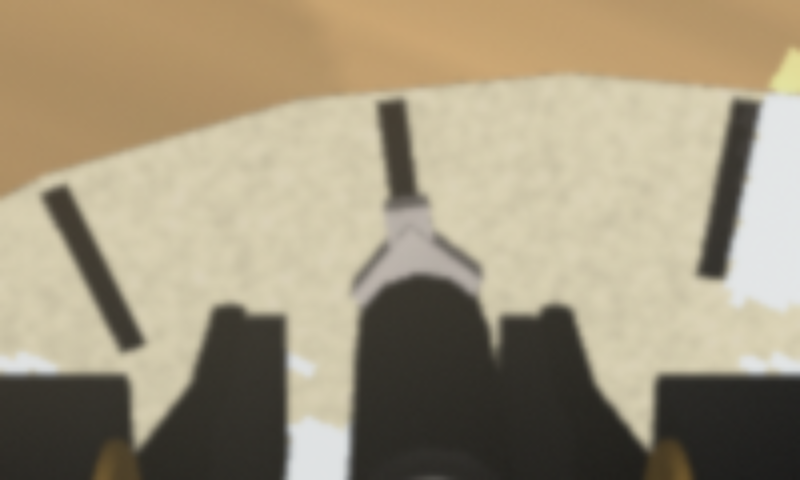

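Run:
```python
from h import *
import pickle
w=pickle.load(open('w5.pkl','rb'))
ax=np.array([.6189,-.0666])
def A(u,v,z):
    p=onz(w,u,v,z)[:2]-ax; return np.degrees(np.arctan2(p[1],p[0]))%360-182.41, np.linalg.norm(p)
print('tip',A(322,250.5,.027),'line2 outer',A(220+391/4,225,.0185),'mid',A(220+398/4,237,.0185))
```

```text
tip (np.float64(29.905252736344522), np.float64(0.17216121298051196)) line2 outer (np.float64(30.12148966019896), np.float64(0.18394271778295504)) mid (np.float64(30.11137023929311), np.float64(0.17712763736672155))
```

The pointer reads 29.9° and the line 30.1°, which is on target. I back off the knob, open a little and rise.

Call:
carry_out --rows '[{"offset": [0,0.004,0],"rot": [0,0,0],"gripper": 0.3},{"offset": [0,0,0],"rot": [0,0,0],"gripper": 0.45},{"offset": [0,0,-0.01],"rot": [0,0,0],"gripper": 0.45},{"offset": [0,0,-0.03],"rot": [0,0,0],"gripper": 0.45},{"offset": [0,0,-0.05],"rot": [0,0,0],"gripper": 0.45},{"offset": [0,0,-0.05],"rot": [0,0,0],"gripper": 0.45},{"offset": [0,0,-0.05],"rot": [0,0,0],"gripper": 0.3},{"offset": [0,0,-0.05],"rot": [0,0,0],"gripper": 0.0},{"offset": [0,0,0],"rot": [0,0,0],"gripper": 0}]'

```text
time: 8.98
position: [0.4912, -0.1498, 0.2958]
tool_rot: [-0.671, 3.06, -0.005]
ft_force: [-0.3, 0.1, -1.1]
grip_width: 0.193
```

```bash
python3 to.py .597 -.268 .28 150
python3 - <<'E'
from h import *
import pickle
w=snap('wrist','w6'); pickle.dump(w,open('w6.pkl','wb'))
E
```

```text
t 8.97 pos [ 0.4912 -0.1498  0.2958] toolx deg -155.3 tilt 0.55 q [-0.2  -0.02  0.44  1.7   0.01  1.44  2.24] F [-0.33  0.05 -1.13] g 0.193
tool offset [-0.0464 -0.1516  0.017 ] rz 54.7
```

View pics/w6.png

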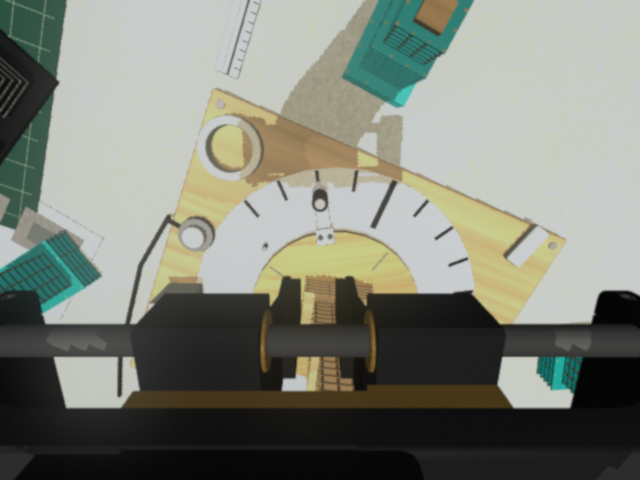

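The pointer is on the two o'clock line at (318,180), and the button is at (197,235). I move over the button with the fingers shut, then turn so that the body stays clear of the turquoise tower and the foam.

Call:
carry_out --rows '[{"offset": [-0.0116,-0.038,0],"rot": [0,0,0],"gripper": 0},{"offset": [-0.0116,-0.038,0],"rot": [0,0,0],"gripper": 0},{"offset": [-0.0116,-0.038,0],"rot": [0,0,0],"gripper": 0},{"offset": [-0.0116,-0.038,0],"rot": [0,0,0],"gripper": 0},{"offset": [0,0,0],"rot": [0,0,10.7],"gripper": 0},{"offset": [0,0,0],"rot": [0,0,10.7],"gripper": 0},{"offset": [0,0,0],"rot": [0,0,10.7],"gripper": 0},{"offset": [0,0,0],"rot": [0,0,10.7],"gripper": 0},{"offset": [0,0,0],"rot": [0,0,10.7],"gripper": 0},{"offset": [0,0,0],"rot": [0,0,0],"gripper": 0}]'

```text
time: 10.28
position: [0.5943, -0.2672, 0.2891]
tool_rot: [-0.776, -3.042, 0.0]
ft_force: [0.2, 0.2, -0.4]
grip_width: 0.004
```

```bash
python3 to.py .597 -.268 .3 150
python3 - <<'E'
from h import *
import pickle
w=snap('wrist','w7'); pickle.dump(w,open('w7.pkl','wb')); t=snap('top','t7'); pickle.dump(t,open('t7.pkl','wb'))
print(proj(w,np.array([.597,-.268,.04])))
E
```

```text
t 10.28 pos [ 0.5943 -0.2672  0.2891] toolx deg 151.4 tilt 0.14 q [-0.13  0.35  0.69  1.38 -0.22  1.49  1.61] F [ 0.18  0.21 -0.41] g 0.004
tool offset [-0.0028  0.0005 -0.0109] rz 1.4
[318.01937576 205.53755778]
```

View pics/w7.png

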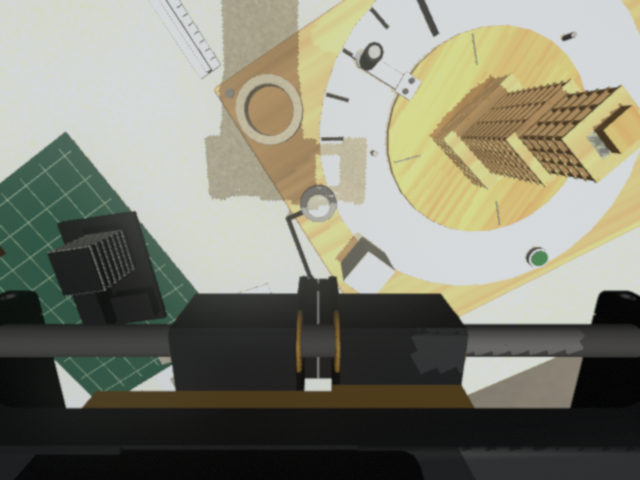

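View pics/t7.png

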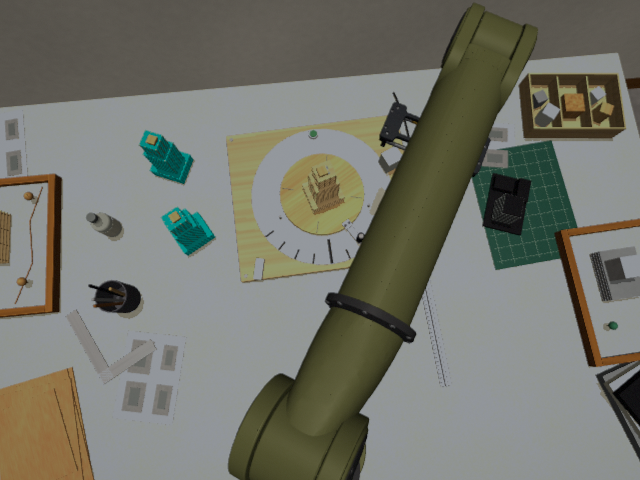

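Run:
```python
from h import *
import pickle
w=pickle.load(open('w7.pkl','rb'));t=pickle.load(open('d0.pkl','rb'))['top']
c=w['img'][175:235,280:360,::-1]; cv2.imwrite('pics/w7c.png',cv2.resize(c,None,fx=8,fy=8))
print(tri(t,(400.4,192.8),w,(319.3,203)), onz(w,319.3,203,.04))
print('cyan R', onz(t,469,110,.186), onz(t,447,152,.02),onz(t,467,160,0),onz(t,432,150,0))
```

```text
(array([ 0.59133863, -0.26373942,  0.05999536]), np.float64(0.0007337018785604473)) [ 0.59510956 -0.26529895  0.04      ]
cyan R [ 0.73855736 -0.42131464  0.186     ] [ 0.70327763 -0.41146474  0.02      ] [ 0.68290219 -0.46859092  0.        ] [ 0.72042599 -0.37865638  0.        ]
```

View pics/w7c.png

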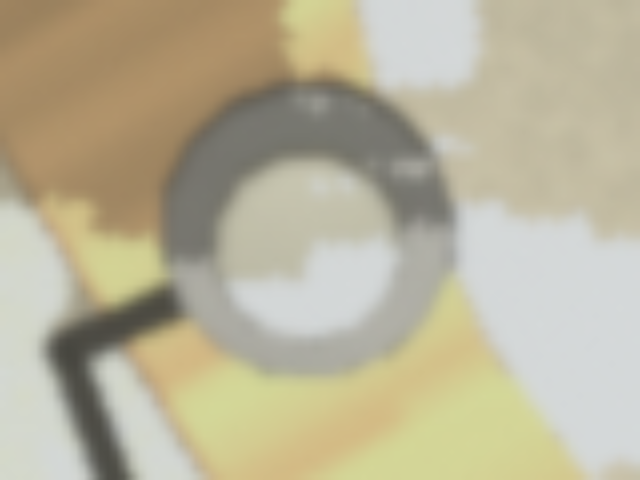

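Refined in the crop, the button top is at (318.6,205.4) against a predicted (318.0,205.5). So the position and the 40 mm height agree across the two views. I descend to just above it.

Call:
carry_out --rows '[{"offset": [-0.0028,0.0005,0.04],"rot": [0,0,0],"gripper": 0},{"offset": [0,0,0.05],"rot": [0,0,0],"gripper": 0},{"offset": [0,0,0.05],"rot": [0,0,0],"gripper": 0},{"offset": [0,0,0.05],"rot": [0,0,0],"gripper": 0},{"offset": [0,0,0.025],"rot": [0,0,0],"gripper": 0},{"offset": [0,0,0],"rot": [0,0,0],"gripper": 0},{"offset": [0,0,0],"rot": [0,0,0],"gripper": 0}]'

```text
time: 11.25
position: [0.5984, -0.2689, 0.0769]
tool_rot: [0.778, 3.042, -0.0]
ft_force: [0.8, 0.0, 0.6]
grip_width: 0.005
```

```bash
python3 to.py .597 -.268 .048 150
python3 - <<'E'
from h import *
w=snap('wrist','w8'); s=snap('side','s8')
c=s['img'][200:340,320:500,::-1]; cv2.imwrite('pics/s8c.png',cv2.resize(c,None,fx=4,fy=4))
E
```

```text
t 11.25 pos [ 0.5984 -0.2689  0.0769] toolx deg 151.3 tilt 0.11 q [-0.1   0.5   0.63  1.63 -0.32  1.12  1.68] F [0.84 0.   0.62] g 0.005
tool offset [0.0017 0.0001 0.0289] rz 1.3
```

View pics/s8c.png

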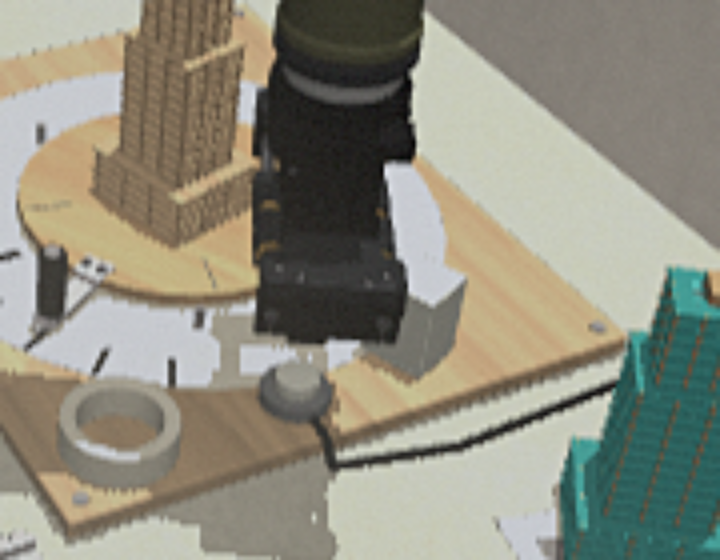

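View pics/w8.png

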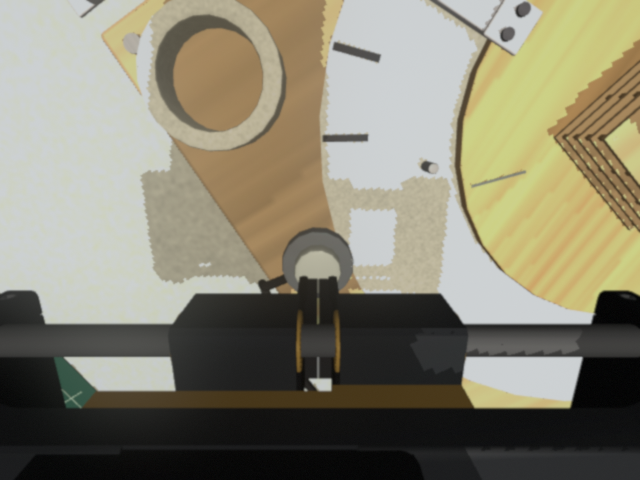

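The fingertips are right above the button at (318,262), and the gripper body has about 25 mm to spare over the foam. I press, hold and release.

Call:
carry_out --rows '[{"offset": [0.0015,0,0.02],"rot": [0,0,0],"gripper": 0},{"offset": [0,0,0.008],"rot": [0,0,0],"gripper": 0},{"offset": [0,0,0.003],"rot": [0,0,0],"gripper": 0},{"offset": [0,0,0.002],"rot": [0,0,0],"gripper": 0},{"offset": [0,0,0],"rot": [0,0,0],"gripper": 0}]'

```text
time: 11.98
position: [0.596, -0.2672, 0.0428]
tool_rot: [-0.779, -3.043, -0.001]
ft_force: [-3.6, 2.4, 4.8]
grip_width: 0.006
```

```bash
python3 to.py .597 -.268 .042 150
```

```text
t 11.97 pos [ 0.596  -0.2672  0.0428] toolx deg 151.3 tilt 0.06 q [-0.09  0.54  0.61  1.66 -0.34  1.06  1.7 ] F [-3.58  2.36  4.85] g 0.006
tool offset [-0.0012 -0.0002  0.0008] rz 1.3
```

Call:
carry_out --rows '[{"offset": [0,0,0.0015],"rot": [0,0,0],"gripper": 0},{"offset": [0,0,0],"rot": [0,0,0],"gripper": 0},{"offset": [0,0,0],"rot": [0,0,0],"gripper": 0}]'

```text
time: 12.35
position: [0.5962, -0.2674, 0.0425]
tool_rot: [-0.779, -3.043, -0.002]
ft_force: [-5.5, 3.6, 9.4]
grip_width: 0.004
```

```bash
python3 to.py .597 -.268 .042 150;python3 - <<'E'
from h import *
s=snap('side','s9')
c=s['img'][200:340,320:500,::-1]; cv2.imwrite('pics/s9c.png',cv2.resize(c,None,fx=4,fy=4))
E
```

```text
t 12.35 pos [ 0.5962 -0.2674  0.0425] toolx deg 151.3 tilt 0.06 q [-0.09  0.54  0.61  1.66 -0.35  1.06  1.7 ] F [-5.53  3.57  9.36] g 0.004
tool offset [-0.001  -0.0001  0.0005] rz 1.3
```

View pics/s9c.png

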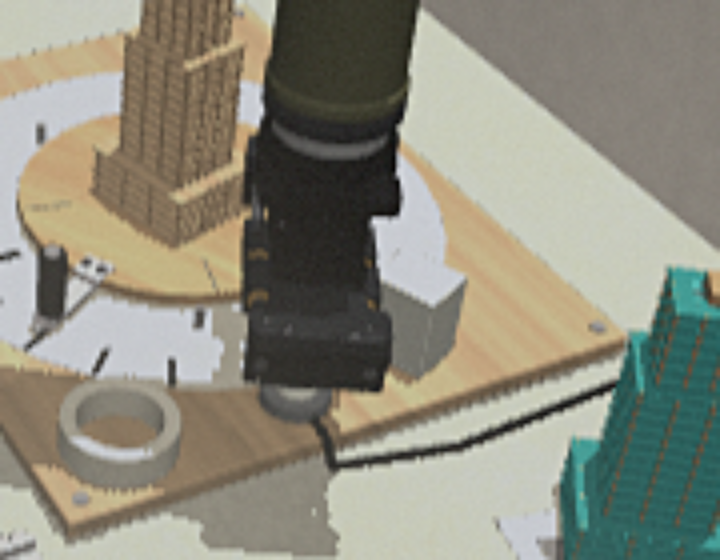

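The button is at its end stop: 9.4 N with no further travel. I release straight up.

Call:
carry_out --rows '[{"offset": [0,0,-0.006],"rot": [0,0,0],"gripper": 0},{"offset": [0,0,-0.015],"rot": [0,0,0],"gripper": 0},{"offset": [0,0,-0.04],"rot": [0,0,0],"gripper": 0},{"offset": [0,0,-0.05],"rot": [0,0,0],"gripper": 0},{"offset": [0,0,-0.05],"rot": [0,0,0],"gripper": 0},{"offset": [0,0,-0.05],"rot": [0,0,0],"gripper": 0},{"offset": [0,0,0],"rot": [0,0,0],"gripper": 0},{"offset": [0,0,0],"rot": [0,0,0],"gripper": 0}]'

```text
time: 13.4
position: [0.5963, -0.2677, 0.252]
tool_rot: [0.78, 3.043, 0.0]
ft_force: [-0.4, 0.7, -1.5]
grip_width: 0.002
```

```bash
python3 to.py .597 -.268 .042 150;python3 - <<'E'
from h import *
import pickle
w=snap('wrist','w10'); s=snap('side','s10'); pickle.dump((w,s),open('e.pkl','wb'))
E
```

```text
t 13.4 pos [ 0.5963 -0.2677  0.252 ] toolx deg 151.3 tilt 0.03 q [-0.14  0.37  0.69  1.43 -0.23  1.42  1.62] F [-0.42  0.67 -1.5 ] g 0.002
tool offset [-7.0e-04  1.0e-04  2.1e-01] rz 1.3
```

View pics/w10.png

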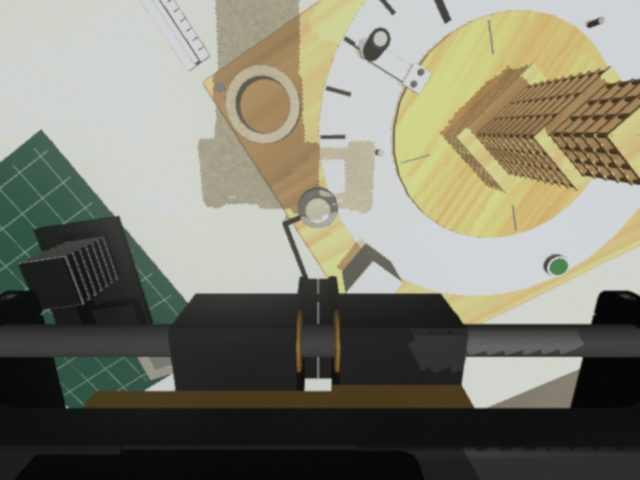

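View pics/s10.png

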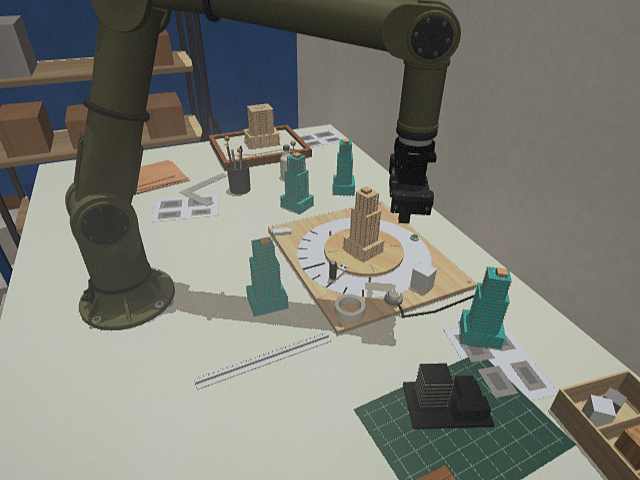

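Run:
```python
from h import *
import pickle
w,s=pickle.load(open('e.pkl','rb'))
p=onz(w,380,38.5,.078)[:2]-[.6189,-.0666]; print('knob ang',np.degrees(np.arctan2(p[1],p[0]))%360-182.41,np.linalg.norm(p))
p=tri(*(lambda t:(t,(278.5,230.7)))(pickle.load(open('d0.pkl','rb'))['top']),s,(315,220))
c=w['img'][5:105,310:440,::-1]; cv2.imwrite('pics/w10c.png',cv2.resize(c,None,fx=5,fy=5))
```

```text
knob ang 30.067915788420606 0.15495667882620226
```

View pics/w10c.png

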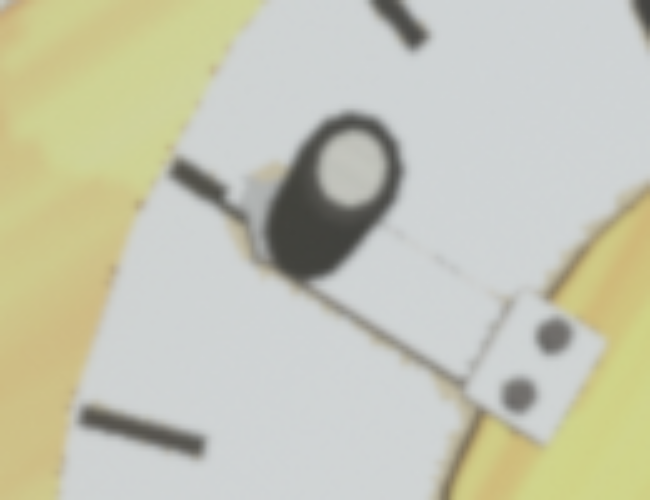

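The pointer is on the two o'clock line, and the knob measures 30.07°. The arm is clear, so I hand the job in.

```bash
python3 -c "
from bench import workorder; print(workorder.close_job())"
```

```text
the job is handed in; nothing more can be done
None
```

The turntable is set to two o'clock, the lamp button has been pressed and let go, and the job was handed in at about 13.5 s of the 54 s; no verdict is reported. I straddled the knob with the fingertips and pushed it along the arc from about −0.90 rad. I then backed off, pressed the button with shut fingers, and rose clear of everything.

- **Pointer:** after the push the tip read 29.9° and the line 30.1°. At the end the knob measured 30.07° at 155 mm radius, against a target of 30° at 155 mm.
- **Lamp button:** it reached its end stop with 9.4 N upward on the tool. After release I moved straight up; I judged it to be up again only by eye in the last wrist picture and did not measure its height.
- **Tower and bystanders:** by eye, in the last side and wrist views, the tower stands upright mid-disc and the bystanders I could see look unmoved. I did not measure their positions again.
- **Checks that disagreed:** a first rough pick of the button's centre in the wrist view put its top at 60 mm. A cleaner pick in a close crop came within 1 pixel of where the 40 mm height predicts. Two-view estimates of the knob top and button housing were 4 mm apart between rays, because I picked those pixels by hand.

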